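Lock the biscuit box

TASK

Lock the white biscuit box with the lime-green lid: flip each of its four hinged side clips down until it lies flat against the side of the box. Keep off the similar box with the grey lid: do not touch it or its clips. The clips may be done in any order.

Things in the scene. Friction and masses are not known exactly. Their poses are not given: they have to be found in the camera images.
- green_box: White snap-lock box with a lime-green lid, fixed to the counter, 120 (x) by 100 (y) mm, 88 mm high; lid 128 x 108 mm, its rim 72 to 84 mm up. A dark-green clip in the middle of each of the four sides, hinged on the lid's edge 78 mm up. Origin: centre of the underside; z up, x and y square to its sides. The counter is at height 0.
- clip_px (a joint): Angle (rad) of the clip on the +x side of the green-lidded box: 0 = shut, hanging straight down flat against the side; grows as it swings up and out; 1.57 = level, sticking out; 2.0 = stop. Starts at 1.2 to 1.9. Hinge line level, along that side, at x = +67.5, z = 78 mm in the box's frame. Plate 40 mm wide, 34 long from the hinge, 4 thick; light friction (under 1 N at its end) holds it where it is put.
- clip_nx (a joint): Angle (rad) of the clip on the -x side of the green-lidded box: 0 = shut, hanging straight down flat against the side; grows as it swings up and out; 1.57 = level, sticking out; 2.0 = stop. Starts at 1.2 to 1.9. Hinge line level, along that side, at x = -67.5, z = 78 mm in the box's frame. Plate 40 mm wide, 34 long from the hinge, 4 thick; light friction (under 1 N at its end) holds it where it is put.
- clip_py (a joint): Angle (rad) of the clip on the +y side of the green-lidded box: 0 = shut, hanging straight down flat against the side; grows as it swings up and out; 1.57 = level, sticking out; 2.0 = stop. Starts at 1.2 to 1.9. Hinge line level, along that side, at y = +57.5, z = 78 mm in the box's frame. Plate 40 mm wide, 34 long from the hinge, 4 thick; light friction (under 1 N at its end) holds it where it is put.
- clip_ny (a joint): Angle (rad) of the clip on the -y side of the green-lidded box: 0 = shut, hanging straight down flat against the side; grows as it swings up and out; 1.57 = level, sticking out; 2.0 = stop. Starts at 1.2 to 1.9. Hinge line level, along that side, at y = -57.5, z = 78 mm in the box's frame. Plate 40 mm wide, 34 long from the hinge, 4 thick; light friction (under 1 N at its end) holds it where it is put.
- grey_box: The bystander: a box of the same shape and size, but with a grey lid and dark-grey clips, also standing up at odd angles, fixed to the counter. Not to be touched. Origin: centre of the underside; axes as for the other box.
Things that resemble listed ones, but are neither listed nor needed, are in the scene too. What is shaped like the green_box but red or turquoise is not meant.

How it is judged:
By the outcome, as a careful person would: the job done as asked, in the order asked, and still so for the second after the job is handed in, with the robot touching nothing.
It also fails if it takes over 40 s, if anything falls off the work surface, if the arm or the gripper's body presses on something with over 40 N, if the wrist force passes 120 N, or if a joint passes its speed limit or range.

ROBOT

A 6-joint arm with a two-finger parallel gripper is mounted at the origin on the work surface. World frame = base frame: x ahead of the robot, y to its left, z up, the work surface at z = 0. Lengths are in mm, angles in rad, forces in N, time in s.
With the tool pointing down it reaches from about 150 to 775 mm from the base axis. Payload 6.1 kg.
Tool frame: the origin (TCP) lies where the fingers leave the gripper's body, on its centre line; the fingertips stand 73 mm ahead of it and the grasp point (between the pads) lies bot.tcp_to_grasp ahead of it (bot.tcp_to_grasp is the distance from the TCP to the grasp point, in mm); z points along the fingers, y is the direction in which the jaws open and shut (so a half turn about z gives the same grasp; the last joint's range is limited). The gripper opens to 85 mm and grips with 20 to 120 N. Pads are 22 mm wide; open, the fingers measure 114 mm over their backs; the gripper's body (76 mm by 85 mm) begins 54 mm behind the grasp point. The pads swing forward as they close: fully open they stand 13 mm farther back than shut.
Start: joints at [-1.288, 0.126, -0.04, 1.405, 0, 1.571], TCP at [146.493, -504.131, 303.895] pointing down, gripper open.
Joint ranges: [-2.72, 2.72], [-0.95, 1.95], [-1.27, 1.35], [-1.78, 2.02], [-1.46, 1.47], [-3.14, 3.14]. Speed limits (rad/s): [2.39, 2.39, 3.01, 3.14, 3.14, 3.14].

INTERFACE

Orientations are given as a rotation vector (axis times angle).
In Python, from rig import bot, snapshot, camera_params gives the robot as it stands.
- The arm moves only by the shell command python3 -m creep 'ROWS' [FORCE]. ROWS is JSON, one flat list of numbers, 7 for each row, row after row: the shift along the tool's x, y, z in units of 25 mm (1.0 is 25 mm), then the turn, a rotation vector about the tool's x, y, z in units of 6 degrees (1.0 is 6 degrees), then the finger opening in mm, from 0 to 85.4. A call has 1 to 10 rows; each row shifts and turns the commanded pose from where the row before left it, along the tool's axes as they then stand; what a row does not reach is not made up. A row lasts 1/12 s, in which the tool goes at most 41.7 mm and 7.16 degrees, less where a joint would pass 70% of its speed; a pose out of reach is approached as far as the arm can. A call is refused whole if a number of a shift passes 1 or a number of a turn 1, either way. A call with a gripper value outside its range is refused whole. The fingers move at their own pace and stop on an object; FORCE is the grip in N (left out, the last holds). Time passes only in rows, so rows that do not move let the fingers close. It gives the time, the measured TCP pose, the force and the opening at its end, in the units of the state.
- bot.state(): the state, without advancing time (a new reading comes with each control period).
- snapshot(name): name is "scene" or "side" or "wrist"; returns the picture (384x512x3 uint8, red, green, blue); there is no depth.
- camera_params(name): a dict with "mtx" (3x3 intrinsics, pixels), "cam_to_world" (4x4, takes a point from camera to world coordinates). Camera axes: x right, y down, z forward; pixel columns grow to the right and rows downward; lengths in mm; the calibration is good to about 2 mm. A picture is of the moment at which its call begins: read the wrist's pose just before it. camera_params takes no time and is no camera call; for the wrist camera it gives the pose at the moment of the call.
- bot.finish_job(): hands the job in, once; it reports no verdict.
The state is a dict: "t": time; "qpos": joint angles; "qvel": joint speeds; "tau": joint torques, N m; "position": TCP position; "tcp_rot": TCP orientation; "force": force on the tool from outside, world axes, zero at the start; "moment": the same for the moment, N m; "opening": finger opening in mm.
Only numpy, scipy, OpenCV 4.12 (cv2) and the standard library are available. Lean on these libraries where they do the work, as an engineer would, in place of code of your own. Each camera call takes 0.05 s, during which the arm holds its last target.

## Working session

There is one attempt and no reset: what is moved stays moved. The work goes in short steps, Python scripts to look and compute and a shell command to move; the robot and the scene stay as the last step left them, time stands still between calls to the robot, and variables do not carry over. Pictures are saved under pics/ and viewed, and the job is handed in when it is done.

```bash
ls; mkdir -p pics; python3 - <<'E'
from rig import bot,snapshot,camera_params
import cv2
for n in ["scene","side"]:
    cv2.imwrite(f"pics/{n}0.png",snapshot(n)[:,:,::-1])
    p=camera_params(n);print(n,p['mtx'].tolist(),p['cam_to_world'].round(3).tolist())
s=bot.state();print(s,bot.tcp_to_grasp)
E
```

```text
pics
scene [[366.4124582990204, 0.0, 254.61381338262683], [0.0, 366.4124582990204, 187.030471739159], [0.0, 0.0, 1.0]] [[0.726, 0.53, -0.438, 842.757], [0.687, -0.576, 0.443, -377.68], [-0.018, -0.623, -0.782, 750.2], [0.0, 0.0, 0.0, 1.0]]
side [[376.96213812837175, 0.0, 255.0490701240844], [0.0, 376.96213812837175, 190.97680755833048], [0.0, 0.0, 1.0]] [[-0.886, -0.316, 0.34, 227.835], [-0.464, 0.605, -0.647, 468.817], [-0.001, -0.731, -0.683, 596.765], [0.0, 0.0, 0.0, 1.0]]
{'t': 0.1, 'qpos': array([-1.28799921e+00,  1.26326841e-01, -4.05253379e-02,  1.40538517e+00,
       -7.39041841e-06,  1.57077303e+00]), 'qvel': array([-0.00100552, -0.00250002,  0.00480891, -0.00093232,  0.00083381,
       -0.00042908]), 'tau': array([-2.61303703e-04, -4.36904347e+01,  3.53604877e+01,  1.36076234e-02,
       -1.31682842e-05,  2.64067518e-05]), 'position': array([ 146.4218453 , -503.89205364,  303.19411105]), 'tcp_rot': array([-3.10882260e+00, -4.42573216e-01,  3.30314506e-04]), 'force': array([-0.23157775, -0.63401893,  0.38051587]), 'moment': array([-0.01341494,  0.01203809, -0.05579025]), 'opening': 85.28642363287757} 53.900000000000006
```

View pics/scene0.png

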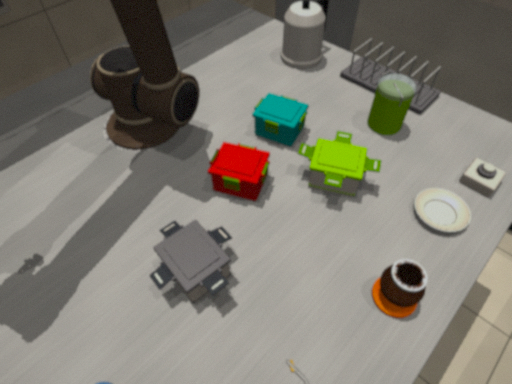

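View pics/side0.png

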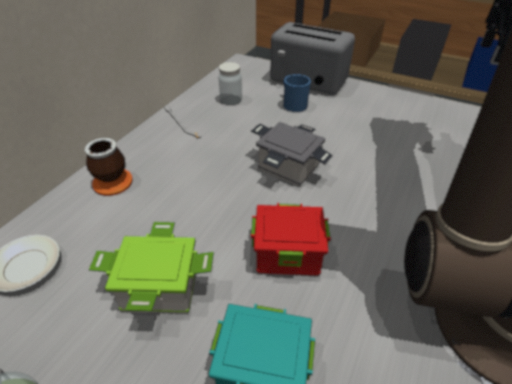

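Candidates: lime lid scene (340,160) / side (155,265); red (240,170); turquoise (280,118); grey (192,258); the green jar (392,103). I choose the lime lid with white body and will check it in close crops.

```bash
python3 - <<'E'
import cv2
a=cv2.imread("pics/scene0.png")[125:205,290:390];b=cv2.imread("pics/side0.png")[215:320,85:220]
cv2.imwrite("pics/c1.png",cv2.resize(a,None,fx=7,fy=7,interpolation=cv2.INTER_CUBIC))
cv2.imwrite("pics/c2.png",cv2.resize(b,None,fx=5.5,fy=5.5,interpolation=cv2.INTER_CUBIC))
E
```

```text
(no output)
```

View pics/c1.png

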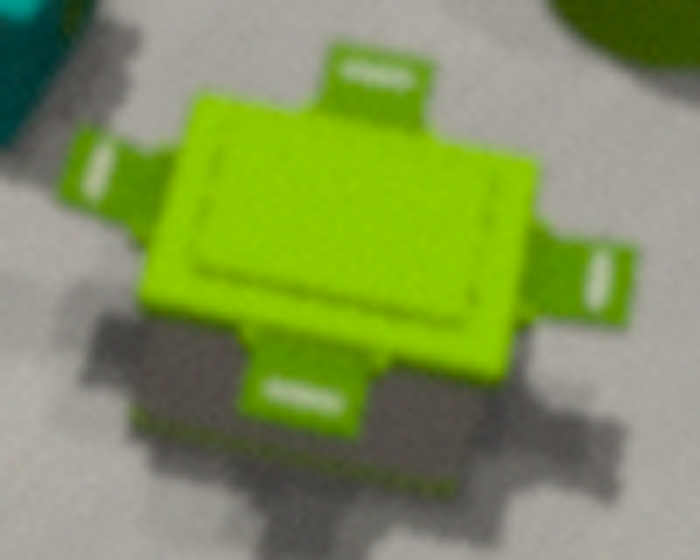

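View pics/c2.png

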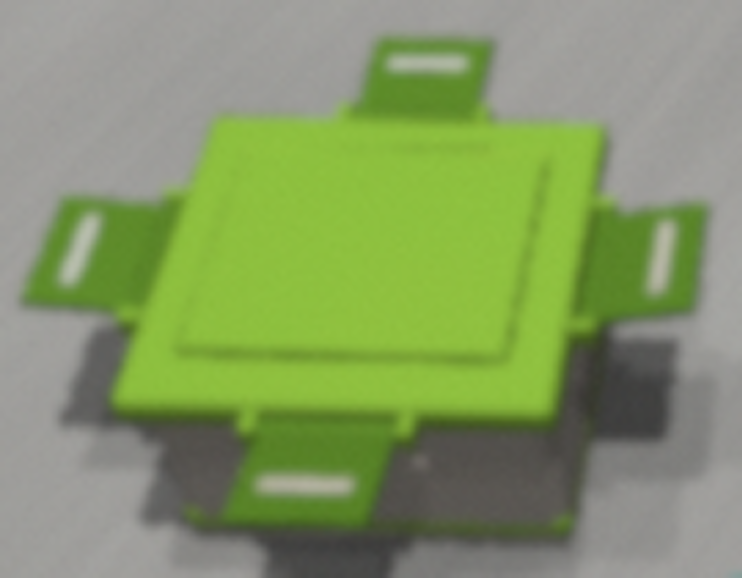

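The crops confirm a lime lid on a white body with four raised clips (scene ~(340,160), side ~(150,265)). Now I'll measure the lid pose and clip angles.

```bash
cat > h.py <<'E'
import numpy as np
from rig import bot,snapshot,camera_params
def ray(n,uv,P=None):
    p=P or camera_params(n);M=p['cam_to_world']
    d=M[:3,:3]@np.linalg.inv(p['mtx'])@np.array([uv[0],uv[1],1]);return M[:3,3],d
def at(n,uv,z):
    o,d=ray(n,uv);return o+d*(z-o[2])/d[2]
def proj(n,X):
    p=camera_params(n);M=p['cam_to_world'];c=(np.asarray(X)-M[:3,3])@M[:3,:3];q=c@p['mtx'].T;return q[:,:2]/q[:,2:]
E
python3 - <<'E'
from h import *
S=[(200,95),(540,158),(499,372),(145,292)];D=[(215,120),(603,125),(553,410),(115,403)]
S=[(u/7+289.5,v/7+124.5) for u,v in S];D=[(u/5.5+84.5,v/5.5+214.5) for u,v in D]
for n,L in(("scene",S),("side",D)):
    P=np.array([at(n,q,84) for q in L]);print(n,P.round(1).tolist(),P.mean(0))
    for i in range(4):
        e=P[(i+1)%4]-P[i];print(np.linalg.norm(e).round(1),np.degrees(np.arctan2(e[1],e[0])).round(1))
E
```

```text
scene [[478.9, 228.7, 84.0], [589.0, 285.1, 84.0], [634.2, 189.7, 84.0], [524.3, 137.9, 84.0]] [556.61497196 210.3333596   84.        ]
123.7 27.1
105.5 -64.7
121.5 -154.8
101.5 116.5
side [[634.7, 194.2, 84.0], [523.0, 138.2, 84.0], [476.1, 231.7, 84.0], [587.8, 287.6, 84.0]] [555.39593815 212.92695197  84.        ]
124.9 -153.4
104.6 116.7
124.9 26.6
104.5 -63.3
```

```bash
python3 - <<'E'
from h import *
from scipy.optimize import least_squares
c=np.array([556,211.7,0]);y=np.radians(26.5)
R=np.array([[np.cos(y),-np.sin(y),0],[np.sin(y),np.cos(y),0],[0,0,1]])
S=lambda u,v:(u/7+289.5,v/7+124.5);D=lambda u,v:(u/5.5+84.5,v/5.5+214.5)
# outer edge mids, box-frame
tips={'px':(S(632,287),D(47,250)),'nx':(S(78,163),D(700,260)),'py':(S(384,52),D(300,520)),'ny':(S(300,421),D(437,40))}
for k,(s,d) in tips.items():
    A=[];b=[]
    for n,q in(("scene",s),("side",d)):
        o,v=ray(n,q);v=v/np.linalg.norm(v);P=np.eye(3)-np.outer(v,v);A.append(P);b.append(P@o)
    X=np.linalg.lstsq(np.vstack(A),np.hstack(b),rcond=None)[0];print(k,(R.T@(X-c)).round(1),X.round(1))
print('turq',at("scene",(281,105),84),'red',at("scene",(240,160),84))
print('jar base',at("scene",(387,125),0),'jar top',[at("scene",(397,85),z).round() for z in(100,150)], at("side",(10,375),0))
E
```

```text
px [100.3  -0.7  81.5] [646.1 255.8  81.5]
nx [-98.    1.8  84.9] [467.5 169.6  84.9]
py [ 0.4 89.7 85.2] [516.3 292.2  85.2]
ny [ -0.4 -90.5  79.7] [596.  130.5  79.7]
turq [320.68212003 265.18854667  84.        ] red [384.03800203  37.2408529   84.        ]
jar base [551.04988132 488.5743568    0.        ] jar top [array([522., 542., 100.]), array([547., 471., 150.])] [665.54113249 440.12700063   0.        ]
```

```bash
python3 -m creep '[0,0,0,0,0,-0.86,0, 0,0,0,0,0,-0.86,0, 1,-0.55,0,0,0,0,0, 1,-0.55,0,0,0,0,0]' 20; python3 -c "
from h import *
s=bot.state();print(s['qpos'].round(3))"
```

```text
t: 0.43
position: [178.7, -457.2, 302.9]
tcp_rot: [-3.057, -0.717, 0.0]
force: [0.5, 0.7, 0.9]
opening: 38.8
[-1.198  0.062 -0.112  1.398  0.     1.483]
```

```bash
python3 -m creep '[0,0,0,0,0,-1,0, 0,0,0,0,0,-1,0, 0,0,0,0,0,-1,0, 0,0,0,0,0,-1,0, 0,0,0,0,0,-1,0, 0,0,0,0,0,-1,0, 0,0,0,0,0,-1,0, 0,0,0,0,0,-1,0, 0,0,0,0,0,-1,0, 0,0,0,0,0,-1,0]'; python3 -m creep '[0,0,0,0,0,-1,0, 0,0,0,0,0,-1,0, 0,0,0,0,0,-1,0, 0,0,0,0,0,-1,0, 0,0,0,0,0,-1,0, 0.55,1,0,0,0,0,0, 0.55,1,0,0,0,0,0]'
cat >> h.py <<'E'
C=np.array([556,211.7,0]);Y=np.radians(26.5)
RB=np.array([[np.cos(Y),-np.sin(Y),0],[np.sin(Y),np.cos(Y),0],[0,0,1]])
from scipy.spatial.transform import Rotation as Ro
def rep(target=None):
    s=bot.state();Rt=Ro.from_rotvec(s['tcp_rot']).as_matrix()
    print('t',round(s['t'],2),'box-frame TCP',(RB.T@(s['position']-C)).round(1),'F box',(RB.T@s['force']).round(1),'q',s['qpos'].round(2),'op',round(s['opening'],1))
    print('tool axes in box',(RB.T@Rt).round(3).T.tolist())
    if target is not None: print('units',(Rt.T@(RB@np.array(target)+C-s['position'])/25).round(2))
E
python3 -c "
from h import *
rep((0,-80,304))"
```

```text
t: 1.27
position: [178.9, -457.0, 303.5]
tcp_rot: [-2.282, -2.158, -0.001]
force: [0.4, -1.0, -0.7]
opening: -0.2
t: 1.85
position: [211.2, -410.2, 303.1]
tcp_rot: [-1.655, -2.669, -0.001]
force: [0.4, 0.1, 0.5]
opening: 0.2
t 1.85 box-frame TCP [-586.1 -402.7  303.1] F box [ 0.4 -0.1  0.5] q [-1.1   0.01 -0.17  1.4   0.    0.01] op 0.2
tool axes in box [[0.002, 1.0, 0.001], [1.0, -0.002, -0.0], [-0.0, 0.001, -1.0]]
units [ 1.296e+01  2.342e+01 -2.000e-02]
```

```bash
python3 -m creep '[0.55,1,0,0,0,0,0, 0.55,1,0,0,0,0,0, 0.55,1,0,0,0,0,0, 0.55,1,0,0,0,0,0, 0.55,1,0,0,0,0,0, 0.55,1,0,0,0,0,0, 0.55,1,0,0,0,0,0, 0.55,1,0,0,0,0,0, 0.55,1,0,0,0,0,0, 0.55,1,0,0,0,0,0]'; python3 -m creep '[0.55,1,0,0,0,0,0, 0.55,1,0,0,0,0,0, 0.55,1,0,0,0,0,0, 0.55,1,0,0,0,0,0, 0.55,1,0,0,0,0,0, 0.55,1,0,0,0,0,0, 0.55,1,0,0,0,0,0, 0.55,1,0,0,0,0,0, 0,0,0,0,0,0,0]';python3 - <<'E'
from h import *
rep((0,-80,220))
import cv2
a=snapshot("wrist");cv2.imwrite("pics/w1.png",a[:,:,::-1])
E
```

```text
t: 2.68
position: [374.1, -174.2, 303.7]
tcp_rot: [-1.653, -2.671, 0.0]
force: [0.1, -0.2, -0.1]
opening: -0.1
t: 3.43
position: [505.5, 15.3, 302.8]
tcp_rot: [-1.647, -2.674, -0.001]
force: [-1.1, 0.4, -0.3]
opening: -0.4
t 3.43 box-frame TCP [-132.8 -153.2  302.8] F box [-0.8  0.9 -0.3] q [ 0.03  0.09 -0.08  1.4   0.    1.13] op -0.4
tool axes in box [[-0.004, 1.0, 0.001], [1.0, 0.004, 0.0], [0.0, 0.001, -1.0]]
units [2.9  5.32 3.32]
```

View pics/w1.png

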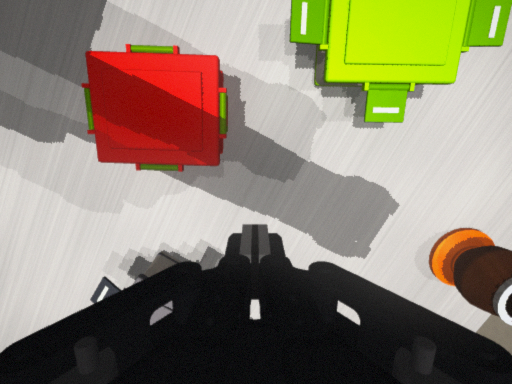

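The wrist view shows the lime box at upper right: near lid edge from (319,84) to (460,83), the ny clip at (386,105). I'll check the pose with it.

```bash
python3 - <<'E'
from h import *
for q,z in(((319,84),84),((460,83),84),((386,122),80),((386,90),78)):
    print((RB.T@(at("wrist",q,z)-C)).round(1))
print(camera_params("wrist")['cam_to_world'].round(2).tolist())
E
```

```text
[-73.1 -58.8  84. ]
[ 64.  -57.6  84. ]
[ -1.4 -94.7  80. ]
[ -4.5 -63.7  78. ]
[[0.89, 0.43, 0.12, 473.81], [0.45, -0.86, -0.24, 72.62], [-0.0, 0.27, -0.96, 372.45], [0.0, 0.0, 0.0, 1.0]]
```

```bash
python3 -m creep '[0.5,1,0.5,0,0,0,0, 0.5,1,0.5,0,0,0,0, 0.5,1,0.5,0,0,0,0, 0.5,1,0.5,0,0,0,0, 0.5,1,0.5,0,0,0,0, 0.4,0.3,0.5,0,0,0,0, 0,0,0,0,0,0,0]';python3 - <<'E'
from h import *
rep((0,-80,170))
import cv2
a=snapshot("wrist");cv2.imwrite("pics/w2.png",a[:,:,::-1])
E
```

```text
t: 4.07
position: [588.8, 137.2, 225.2]
tcp_rot: [-1.648, -2.67, 0.006]
force: [-0.8, -0.7, -0.4]
opening: 0.2
t 4.07 box-frame TCP [ -3.9 -81.3 225.2] F box [-1.  -0.3 -0.4] q [ 0.23  0.29 -0.01  1.28  0.    1.33] op 0.2
tool axes in box [[-0.002, 1.0, 0.002], [1.0, 0.002, -0.005], [-0.005, 0.002, -1.0]]
units [0.05 0.17 2.21]
```

View pics/w2.png

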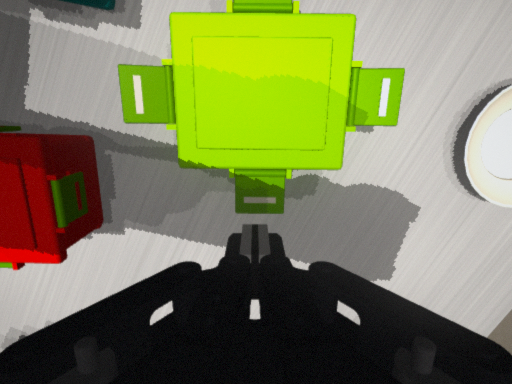

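```bash
python3 - <<'E'
from h import *
for q,z in(((178,169),84),((341,169),84),((171,14),84),((355,14),84),((260,213),80)):
    print((RB.T@(at("wrist",q,z)-C)).round(1))
print('TCP proj',proj("wrist",[bot.state()['position']+np.array([0,0,-73])]))
E
```

```text
[-65.7 -56.8  84. ]
[ 60.9 -56.6  84. ]
[-62.7  49.6  84. ]
[61.5 49.5 84. ]
[ -1.7 -94.4  80. ]
TCP proj [[256.81073555 237.48369565]]
```

```bash
python3 -m creep '[-0.1,0.1,0.7,0,0,0,0, 0,0,0.7,0,0,0,0, 0,0,0.7,0,0,0,0, 0,0,0.5,0,0,0,0, 0,0,0.5,0,0,0,0, 0,0,0.5,0,0,0,0, 0,0,0.5,0,0,0,0, 0,0,0,0,0,0,0]';python3 - <<'E'
from h import *
rep((0,-72,122))
import cv2
a=snapshot("wrist");cv2.imwrite("pics/w3.png",a[:,:,::-1])
E
```

```text
t: 4.78
position: [591.5, 133.2, 125.3]
tcp_rot: [-1.654, -2.669, 0.004]
force: [-1.0, -0.8, -1.0]
opening: 0.0
t 4.78 box-frame TCP [ -3.2 -86.1 125.3] F box [-1.2 -0.3 -1. ] q [ 0.22  0.33 -0.17  1.07 -0.    1.33] op 0.0
tool axes in box [[0.001, 1.0, 0.0], [1.0, -0.001, -0.003], [-0.003, 0.0, -1.0]]
units [0.56 0.13 0.13]
```

View pics/w3.png

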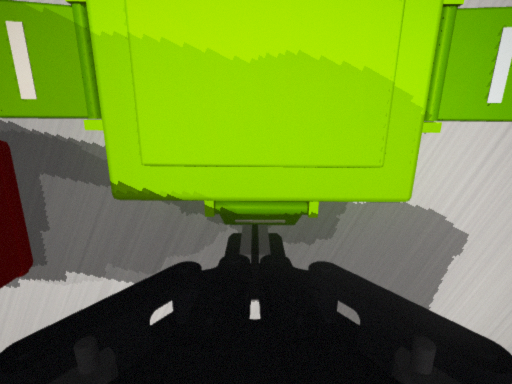

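The clip is down behind the fingertips at (260,217). Next I press it in.

```bash
python3 -m creep '[0.15,0,0,0,0,0,0, 0.15,0,0,0,0,0,0, 0.15,0,0,0,0,0,0, 0,0,0,0,0,0,0]';python3 -c "
from h import *
rep()"
```

```text
t: 5.17
position: [588.0, 145.7, 127.3]
tcp_rot: [1.652, 2.672, 0.001]
force: [0.8, -0.5, 0.6]
opening: -0.1
t 5.17 box-frame TCP [ -0.9 -73.3 127.3] F box [ 0.5 -0.8  0.6] q [ 0.24  0.33 -0.17  1.07  0.    1.35] op -0.1
tool axes in box [[-0.001, 1.0, -0.0], [1.0, 0.001, 0.001], [0.001, -0.0, -1.0]]
```

```bash
python3 -m creep '[0.08,0,0,0,0,0,0, 0.06,0,0,0,0,0,0, 0,0,0,0,0,0,0]';python3 - <<'E'
from h import *
rep()
import cv2
a=snapshot("wrist");cv2.imwrite("pics/w4.png",a[:,:,::-1])
a=snapshot("scene");cv2.imwrite("pics/s4.png",cv2.resize(a[110:210,270:400,::-1],None,fx=5,fy=5,interpolation=cv2.INTER_CUBIC))
E
```

```text
t: 5.42
position: [587.4, 147.0, 127.1]
tcp_rot: [1.651, 2.667, -0.003]
force: [2.9, -8.4, 1.5]
opening: -0.0
t 5.42 box-frame TCP [ -0.7 -71.9 127.1] F box [-1.1 -8.8  1.5] q [ 0.25  0.33 -0.18  1.06 -0.    1.36] op -0.0
tool axes in box [[0.0, 1.0, -0.005], [1.0, -0.0, 0.001], [0.001, -0.005, -1.0]]
```

View pics/w4.png

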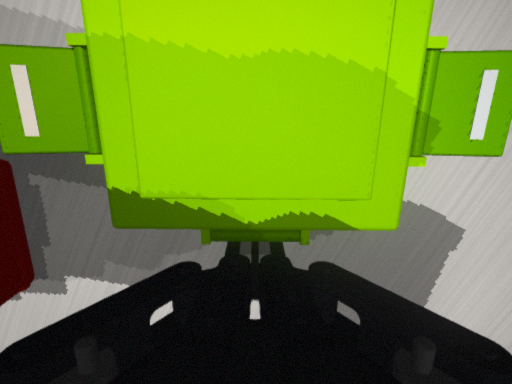

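View pics/s4.png

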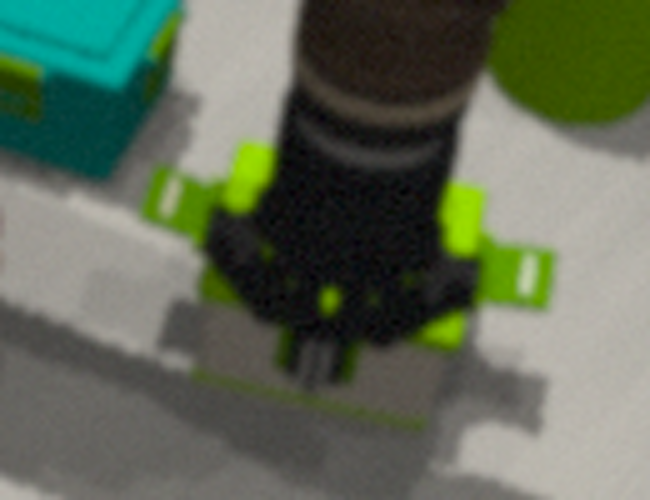

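```bash
python3 -m creep '[0.06,0,0,0,0,0,0, 0,0,0,0,0,0,0]';python3 -c "
from h import *
rep()"; python3 -m creep '[-0.4,0,0,0,0,0,0, -0.4,0,0,0,0,0,0, -0.4,0,-0.5,0,0,0,0, 0,0,-0.8,0,0,0,0, 0,0,-0.8,0,0,0,0, 0,0,-0.8,0,0,0,0, 0,0,-0.5,0,0,0,0]';python3 - <<'E'
from h import *
rep((90,0,225))
import cv2
a=snapshot("wrist");cv2.imwrite("pics/w5.png",a[:,:,::-1])
E
```

```text
t: 5.68
position: [587.3, 147.3, 127.1]
tcp_rot: [1.652, 2.665, -0.005]
force: [5.5, -12.3, 1.4]
opening: -0.2
t 5.68 box-frame TCP [ -0.8 -71.6 127.1] F box [ -0.6 -13.5   1.4] q [ 0.25  0.33 -0.18  1.06 -0.01  1.36] op -0.2
tool axes in box [[0.001, 1.0, -0.008], [1.0, -0.001, 0.001], [0.001, -0.008, -1.0]]
t: 6.27
position: [599.8, 122.7, 213.5]
tcp_rot: [1.652, 2.671, 0.003]
force: [0.6, 0.0, -0.5]
opening: -0.3
t 6.27 box-frame TCP [ -0.6 -99.2 213.5] F box [ 0.5 -0.3 -0.5] q [ 0.2   0.3  -0.02  1.25  0.    1.31] op -0.3
tool axes in box [[-0.0, 1.0, 0.001], [1.0, 0.0, 0.002], [0.002, 0.001, -1.0]]
units [ 3.97  3.63 -0.45]
```

View pics/w5.png

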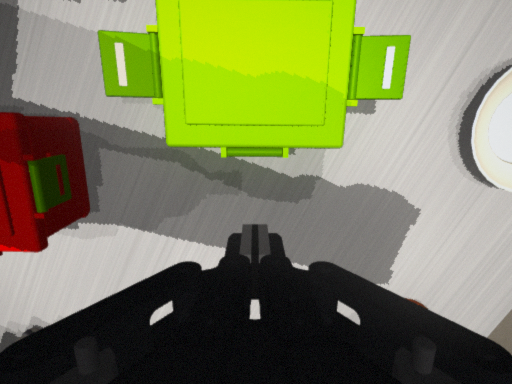

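Clip ny appears shut: only the hinge bar shows at (255,152). On to px.

```bash
python3 -m creep '[0.9,0.95,0,0,0,0,0, 0.95,0.95,0,0,0,0,0, 0.95,0.95,0,0,0,0,0, 0.98,0.95,0,0,0,0,0, 0,0,0,0,0,0,0, 0,0,0,0,0,0,0]';python3 - <<'E'
from h import *
rep((95,-2,127))
E
```

```text
t: 6.82
position: [642.0, 251.3, 209.6]
tcp_rot: [-1.648, -2.673, 0.002]
force: [-0.3, 0.5, 0.9]
opening: 0.0
t 6.82 box-frame TCP [ 94.6  -2.9 209.6] F box [-0.   0.5  0.9] q [0.37 0.46 0.19 1.31 0.   1.48] op 0.0
tool axes in box [[-0.003, 1.0, 0.001], [1.0, 0.003, -0.002], [-0.002, 0.001, -1.0]]
units [0.03 0.02 3.31]
```

```bash
python3 -m creep '[0,0,0.7,0,0,0,0, 0,0,0.7,0,0,0,0, 0,0,0.5,0,0,0,0, 0,0,0.5,0,0,0,0, 0,0,0.5,0,0,0,0, 0,0,0.4,0,0,0,0, 0,0,0,0,0,0,0]';python3 -c "
from h import *
rep()"; python3 -m creep '[0,-0.15,0,0,0,0,0, 0,-0.15,0,0,0,0,0, 0,-0.1,0,0,0,0,0, 0,0,0,0,0,0,0]';python3 -c "
from h import *
rep()"
```

```text
t: 7.4
position: [641.0, 248.2, 126.4]
tcp_rot: [-1.653, -2.669, 0.004]
force: [-0.1, -0.4, 0.1]
opening: -0.0
t 7.4 box-frame TCP [ 92.4  -5.2 126.4] F box [-0.2 -0.3  0.1] q [0.37 0.48 0.05 1.14 0.   1.48] op -0.0
tool axes in box [[0.001, 1.0, 0.0], [1.0, -0.001, -0.004], [-0.004, 0.0, -1.0]]
t: 7.73
position: [633.6, 245.3, 130.0]
tcp_rot: [1.652, 2.67, 0.003]
force: [3.7, 0.8, -1.3]
opening: -0.1
t 7.73 box-frame TCP [ 84.4  -4.5 130. ] F box [ 3.7 -0.9 -1.3] q [ 0.37  0.46  0.02  1.13 -0.    1.48] op -0.1
tool axes in box [[-0.0, 1.0, -0.0], [1.0, 0.0, 0.003], [0.003, -0.0, -1.0]]
```

```bash
python3 -m creep '[0,-0.08,0,0,0,0,0, 0,-0.06,0,0,0,0,0, 0,0,0,0,0,0,0]';python3 - <<'E'
from h import *
rep()
import cv2
a=snapshot("wrist");cv2.imwrite("pics/w6.png",a[:,:,::-1])
E
```

```text
t: 7.98
position: [633.0, 245.0, 130.2]
tcp_rot: [1.65, 2.668, 0.011]
force: [13.4, 5.5, -6.8]
opening: -0.1
t 7.98 box-frame TCP [ 83.8  -4.5 130.2] F box [14.4 -1.  -6.8] q [0.37 0.45 0.02 1.12 0.   1.48] op -0.1
tool axes in box [[-0.001, 1.0, -0.001], [1.0, 0.001, 0.008], [0.008, -0.001, -1.0]]
```

View pics/w6.png

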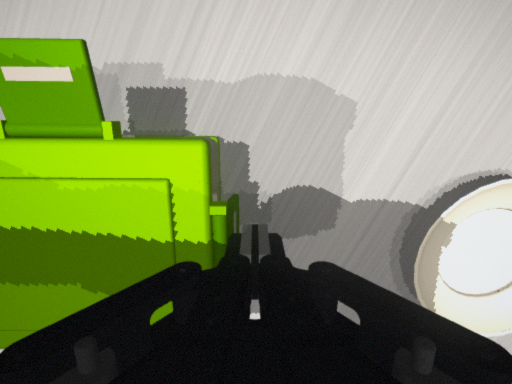

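```bash
python3 -m creep '[0,0.4,0,0,0,0,0, 0,0.4,0,0,0,0,0, 0,0.4,-0.5,0,0,0,0, 0,0,-0.8,0,0,0,0, 0,0,-0.8,0,0,0,0, 0,0,-0.8,0,0,0,0, 0,0,-0.5,0,0,0,0]';python3 - <<'E'
from h import *
rep((0,89,210))
import cv2
a=snapshot("wrist");cv2.imwrite("pics/w7.png",a[:,:,::-1])
a=snapshot("side");cv2.imwrite("pics/s7.png",cv2.resize(a[205:325,75:225,::-1],None,fx=5,fy=5,interpolation=cv2.INTER_CUBIC))
E
```

```text
t: 8.62
position: [656.7, 257.2, 216.7]
tcp_rot: [1.652, 2.671, 0.002]
force: [0.5, -0.9, 0.7]
opening: -0.2
t 8.62 box-frame TCP [110.4  -4.2 216.7] F box [ 0.1 -1.   0.7] q [ 0.37  0.48  0.25  1.34 -0.    1.48] op -0.2
tool axes in box [[-0.001, 1.0, -0.0], [1.0, 0.001, 0.002], [0.002, -0.0, -1.0]]
units [ 3.73 -4.41  0.26]
```

View pics/w7.png

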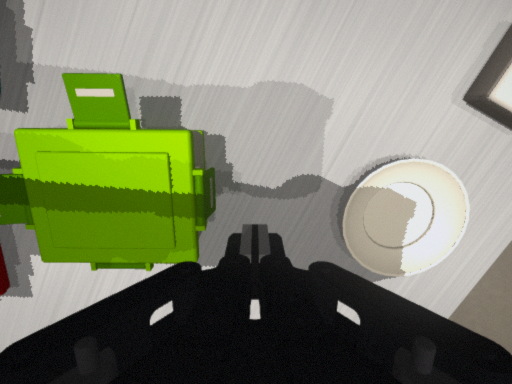

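View pics/s7.png

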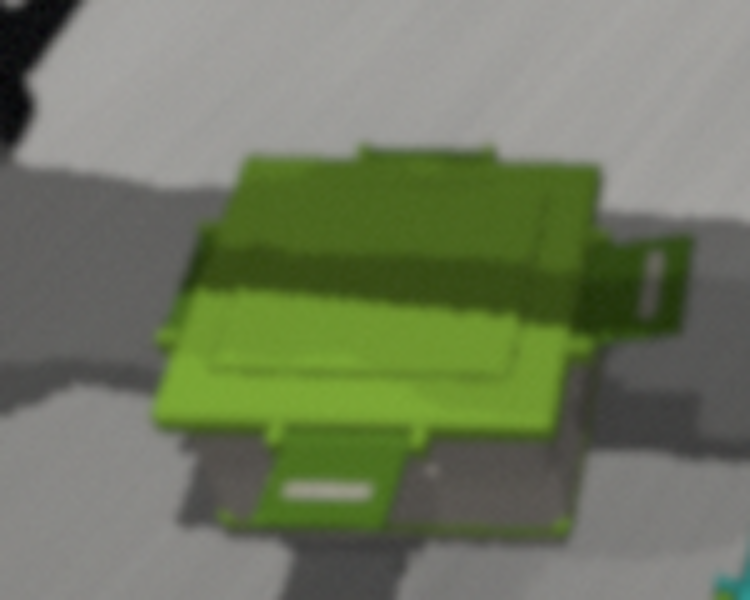

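```bash
python3 -m creep '[0.8,-0.9,0.1,0,0,0,0, 0.8,-0.9,0.1,0,0,0,0, 0.8,-0.9,0.1,0,0,0,0, 0.8,-0.9,0,0,0,0,0, 0.28,-0.9,0,0,0,0,0, 0,0,0,0,0,0,0, 0,0,0,0,0,0,0]';python3 - <<'E'
from h import *
rep((-2,83,127))
E
```

```text
t: 9.3
position: [515.8, 284.5, 206.0]
tcp_rot: [-1.651, -2.673, 0.001]
force: [0.2, 0.0, 1.3]
opening: 0.1
t 9.3 box-frame TCP [ -3.4  83.1 206. ] F box [ 0.2 -0.1  1.3] q [ 0.5   0.26 -0.09  1.22 -0.    1.61] op 0.1
tool axes in box [[-0.002, 1.0, -0.0], [1.0, 0.002, -0.001], [-0.001, -0.0, -1.0]]
units [-0.    0.06  3.16]
```

```bash
python3 -m creep '[0,0,0.7,0,0,0,0, 0,0,0.7,0,0,0,0, 0,0,0.5,0,0,0,0, 0,0,0.5,0,0,0,0, 0,0,0.4,0,0,0,0, 0,0,0.3,0,0,0,0, 0,0,0,0,0,0,0]';python3 -c "
from h import *
rep()"; python3 -m creep '[-0.15,0.05,0,0,0,0,0, -0.12,0,0,0,0,0,0, -0.1,0,0,0,0,0,0, 0,0,0,0,0,0,0]';python3 -c "
from h import *
rep()"
```

```text
t: 9.88
position: [517.1, 284.2, 126.9]
tcp_rot: [-1.652, -2.67, 0.004]
force: [-0.3, -0.3, -0.1]
opening: -0.3
t 9.88 box-frame TCP [ -2.5  82.3 126.9] F box [-0.4 -0.1 -0.1] q [ 0.5   0.3  -0.21  1.06  0.    1.61] op -0.3
tool axes in box [[0.0, 1.0, -0.0], [1.0, -0.0, -0.003], [-0.003, -0.0, -1.0]]
t: 10.22
position: [523.1, 276.7, 129.5]
tcp_rot: [1.653, 2.671, 0.001]
force: [0.1, 1.1, -0.6]
opening: 0.3
t 10.22 box-frame TCP [ -0.4  72.8 129.5] F box [ 0.6  0.9 -0.6] q [ 0.49  0.3  -0.21  1.06 -0.    1.59] op 0.3
tool axes in box [[0.0, 1.0, -0.0], [1.0, -0.0, 0.001], [0.001, -0.0, -1.0]]
```

```bash
python3 -m creep '[-0.1,0,0,0,0,0,0, -0.08,0,0,0,0,0,0, 0,0,0,0,0,0,0]';python3 -c "
from h import *
rep()"
```

```text
t: 10.47
position: [523.9, 274.8, 129.5]
tcp_rot: [-1.649, -2.669, -0.006]
force: [-4.9, 9.5, 0.2]
opening: -0.1
t 10.47 box-frame TCP [ -0.5  70.8 129.5] F box [-0.1 10.7  0.2] q [ 0.48  0.3  -0.21  1.06  0.01  1.59] op -0.1
tool axes in box [[-0.002, 1.0, 0.006], [1.0, 0.002, 0.001], [0.001, 0.006, -1.0]]
```

```bash
python3 -m creep '[-0.06,0,0,0,0,0,0, 0,0,0,0,0,0,0]';python3 -c "
from h import *
rep()"; python3 -m creep '[0.4,0,0,0,0,0,0, 0.4,0,0,0,0,0,0, 0.4,0,-0.5,0,0,0,0, 0,0,-0.8,0,0,0,0, 0,0,-0.8,0,0,0,0, 0,0,-0.8,0,0,0,0, 0,0,-0.4,0,0,0,0]';python3 - <<'E'
from h import *
rep((-97,-1,210))
import cv2
a=snapshot("wrist");cv2.imwrite("pics/w8.png",a[:,:,::-1])
E
```

```text
t: 10.63
position: [524.1, 274.5, 129.5]
tcp_rot: [-1.646, -2.668, -0.008]
force: [-6.9, 13.6, 1.0]
opening: -0.1
t 10.63 box-frame TCP [ -0.5  70.5 129.5] F box [-0.1 15.2  1. ] q [ 0.48  0.3  -0.21  1.06  0.01  1.58] op -0.1
tool axes in box [[-0.003, 1.0, 0.008], [1.0, 0.003, 0.001], [0.001, 0.008, -1.0]]
t: 11.22
position: [512.3, 299.0, 214.1]
tcp_rot: [1.651, 2.67, 0.004]
force: [0.6, -0.2, 0.3]
opening: 0.3
t 11.22 box-frame TCP [-2.000e-01  9.760e+01  2.141e+02] F box [ 0.4 -0.5  0.3] q [ 0.53  0.27 -0.07  1.24 -0.    1.64] op 0.3
tool axes in box [[-0.001, 1.0, -0.001], [1.0, 0.001, 0.003], [0.003, -0.001, -1.0]]
units [-3.94 -3.88  0.16]
```

View pics/w8.png

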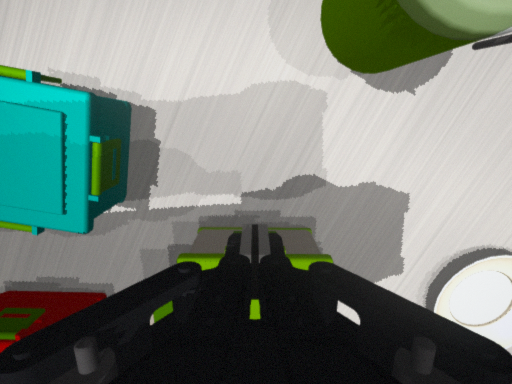

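```bash
python3 -m creep '[-0.8,-0.9,0,0,0,0,0, -0.8,-0.9,0,0,0,0,0, -0.8,-0.9,0,0,0,0,0, -0.8,-0.9,0,0,0,0,0, -0.76,-0.28,0,0,0,0,0, 0,0,0,0,0,0,0, 0,0,0,0,0,0,0]';python3 - <<'E'
from h import *
print((RB.T@(at("wrist",(128,100),60)-C)))
rep((-96,0,127))
E
```

```text
t: 11.85
position: [469.1, 165.8, 210.9]
tcp_rot: [-1.655, -2.67, 0.0]
force: [-0.2, -0.3, 0.8]
opening: 0.0
[-194.67141585   74.72567165   60.        ]
t 11.85 box-frame TCP [-98.3  -2.3 210.9] F box [-0.3 -0.1  0.8] q [ 0.34  0.09 -0.28  1.2  -0.    1.45] op 0.0
tool axes in box [[0.002, 1.0, -0.0], [1.0, -0.002, -0.0], [-0.0, -0.0, -1.0]]
units [0.09 0.09 3.36]
```

```bash
python3 -m creep '[0.09,0.09,0.7,0,0,0,0, 0,0,0.7,0,0,0,0, 0,0,0.5,0,0,0,0, 0,0,0.5,0,0,0,0, 0,0,0.5,0,0,0,0, 0,0,0.45,0,0,0,0, 0,0,0,0,0,0,0]';python3 -c "
from h import *
rep()"; python3 -m creep '[0,0.12,0,0,0,0,0, 0,0.12,0,0,0,0,0, 0,0.1,0,0,0,0,0, 0,0,0,0,0,0,0]';python3 -c "
from h import *
rep()"
```

```text
t: 12.43
position: [469.1, 169.9, 125.0]
tcp_rot: [-1.65, -2.67, 0.005]
force: [-1.3, -0.1, -0.2]
opening: -0.3
t 12.43 box-frame TCP [-96.4   1.4 125. ] F box [-1.2  0.5 -0.2] q [ 0.35  0.14 -0.42  1.01  0.    1.45] op -0.3
tool axes in box [[-0.001, 1.0, 0.001], [1.0, 0.001, -0.004], [-0.004, 0.0, -1.0]]
t: 12.77
position: [478.4, 173.7, 128.1]
tcp_rot: [1.652, 2.672, 0.001]
force: [-0.6, 0.1, 0.4]
opening: 0.3
t 12.77 box-frame TCP [-86.4   0.7 128.1] F box [-0.5  0.3  0.4] q [ 0.35  0.16 -0.4   1.02  0.    1.46] op 0.3
tool axes in box [[-0.0, 1.0, 0.0], [1.0, 0.0, 0.001], [0.001, 0.0, -1.0]]
```

```bash
python3 -m creep '[0,0.08,0,0,0,0,0, 0,0.08,0,0,0,0,0, 0,0,0,0,0,0,0]';python3 -c "
from h import *
rep()"
```

```text
t: 13.02
position: [480.2, 174.6, 127.6]
tcp_rot: [-1.652, -2.67, 0.004]
force: [-6.1, -3.6, 3.3]
opening: -0.4
t 13.02 box-frame TCP [-84.4   0.6 127.6] F box [-7.1 -0.5  3.3] q [ 0.35  0.16 -0.39  1.02 -0.    1.46] op -0.4
tool axes in box [[-0.0, 1.0, 0.0], [1.0, 0.0, -0.003], [-0.003, 0.0, -1.0]]
```

```bash
python3 -m creep '[0,0.09,0,0,0,0,0, 0,0,0,0,0,0,0]';python3 -c "
from h import *
rep()"; python3 -m creep '[0,-0.4,0,0,0,0,0, 0,-0.4,0,0,0,0,0, 0,-0.4,-0.5,0,0,0,0, 0,0,-0.8,0,0,0,0, 0,0,-0.8,0,0,0,0, 0,0,-0.8,0,0,0,0, 0,0,-1,0,0,0,0, 0,0,-1,0,0,0,0, -0.5,-0.5,-1,0,0,0,0]';python3 -m creep '[-1,-1,0,0,0,0,0, -1,-1,0,0,0,0,0, -1,-1,0,0,0,0,0, -1,-1,0,0,0,0,0, -1,-0.5,0,0,0,0,0, -1,0,0,0,0,0,0, -1,0,0,0,0,0,0, 0,0,0,0,0,0,0]';python3 - <<'E'
from h import *
rep((0,0,300))
import cv2
a=snapshot("wrist");cv2.imwrite("pics/w9.png",a[:,:,::-1])
for n,c in(("side",(205,325,75,225)),("scene",(115,215,280,400))):
    a=snapshot(n);cv2.imwrite(f"pics/{n}9.png",cv2.resize(a[c[0]:c[1],c[2]:c[3],::-1],None,fx=5,fy=5,interpolation=cv2.INTER_CUBIC))
E
```

```text
t: 13.18
position: [480.6, 174.8, 127.3]
tcp_rot: [-1.651, -2.668, 0.009]
force: [-12.3, -7.3, 8.2]
opening: -0.4
t 13.18 box-frame TCP [-84.    0.6 127.3] F box [-14.2  -1.    8.2] q [ 0.35  0.17 -0.39  1.02 -0.    1.46] op -0.4
tool axes in box [[-0.0, 1.0, -0.0], [1.0, 0.0, -0.007], [-0.007, -0.0, -1.0]]
t: 13.93
position: [451.6, 147.2, 276.6]
tcp_rot: [1.649, 2.672, 0.004]
force: [0.9, -0.1, -0.2]
opening: 0.2
t: 14.6
position: [429.8, -63.8, 275.6]
tcp_rot: [1.656, 2.666, 0.001]
force: [-0.7, 0.2, 0.9]
opening: -0.1
t 14.6 box-frame TCP [-235.9 -190.2  275.6] F box [-0.6  0.5  0.9] q [-0.15 -0.05 -0.28  1.33 -0.    0.96] op -0.1
tool axes in box [[0.003, 1.0, -0.003], [1.0, -0.003, 0.002], [0.002, -0.003, -1.0]]
units [ 7.64  9.41 -0.97]
```

View pics/w9.png

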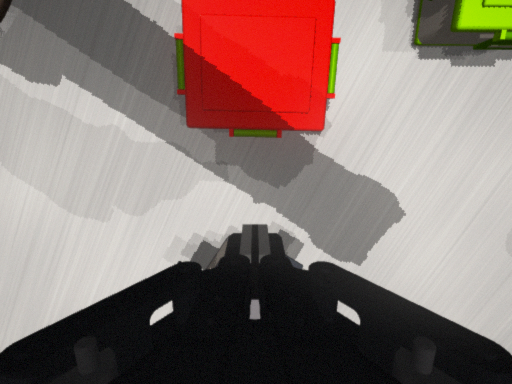

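View pics/side9.png

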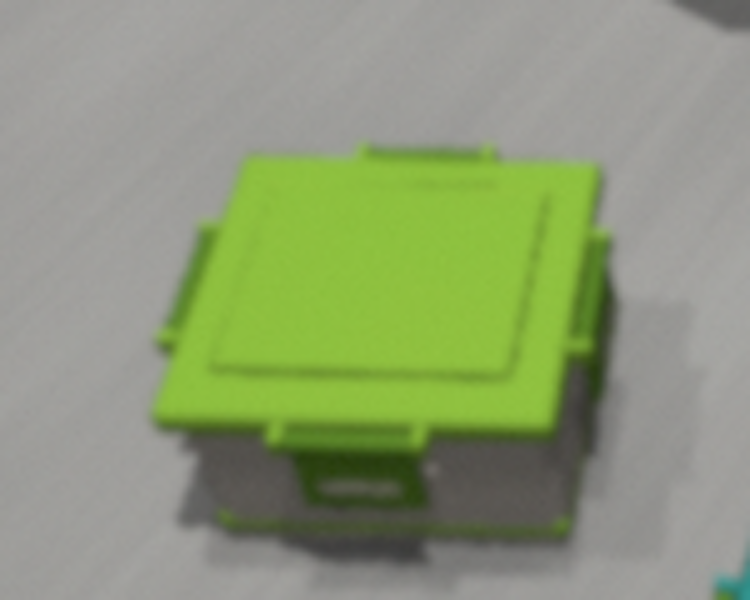

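View pics/scene9.png

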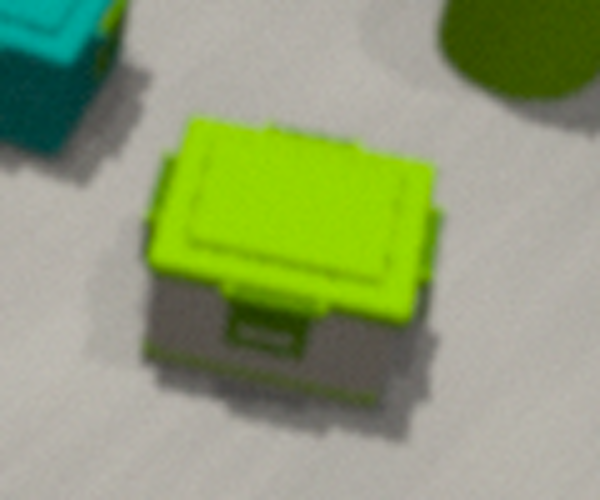

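All four clips now hang down: side crop py (365,480), ny (430,155), px (195,280), nx (595,300). I'll check the residual angles by projecting the clip model at 0 and 0.2 rad.

```bash
python3 - <<'E'
from h import *
import cv2
def corners(th,ax,sg,half=20):
    P=[]
    for r,s in((0,-1),(0,1),(34,1),(34,-1)):
        h=(67.5 if ax==0 else 57.5)+r*np.sin(th);z=78-r*np.cos(th)
        v=np.zeros(3);v[ax]=sg*h;v[1-ax]=s*half;v[2]=z;P.append(v)
    return (np.array(P)-[0,0.5,0])@RB.T+C
for n,c,k in(("side",(205,325,75,225),6),("scene",(115,215,280,400),6)):
    a=snapshot(n);im=cv2.resize(a[c[0]:c[1],c[2]:c[3],::-1],None,fx=k,fy=k,interpolation=cv2.INTER_CUBIC)
    off=np.array([c[2],c[0]])
    lid=np.array([[64,54,84],[-64,54,84],[-64,-54,84],[64,-54,84]])@RB.T+C
    cv2.polylines(im,[((proj(n,lid)+.5-off)*k).astype(int)],True,(255,255,255),1)
    for th,col in((0,(0,0,255)),(.2,(255,0,0))):
        for ax,sg in((0,1),(0,-1),(1,1),(1,-1)):
            cv2.polylines(im,[((proj(n,corners(th,ax,sg))+.5-off)*k).astype(int)],True,col,1)
    cv2.imwrite(f"pics/{n}10.png",im[:600,:800] if im.shape[1]<=800 else cv2.resize(im,(800,int(im.shape[0]*800/im.shape[1])))[:600])
E
```

```text
(no output)
```

View pics/side10.png

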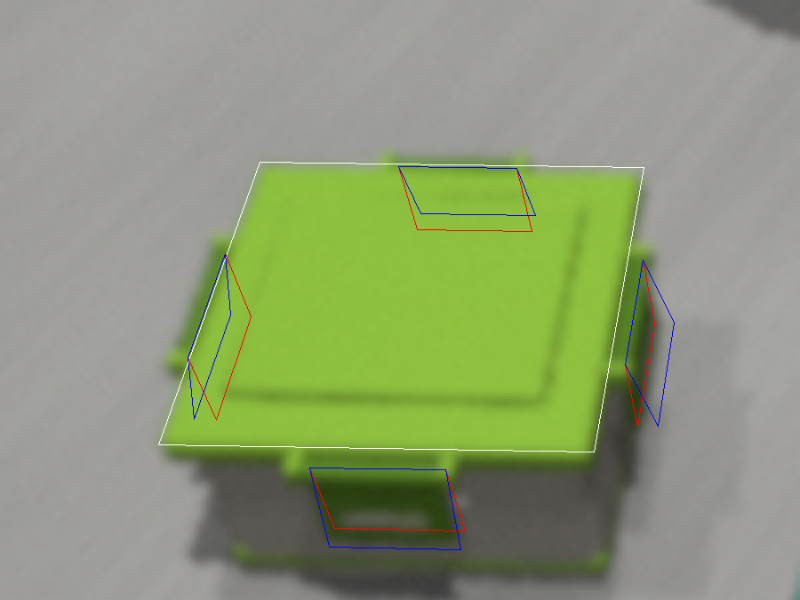

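View pics/scene10.png

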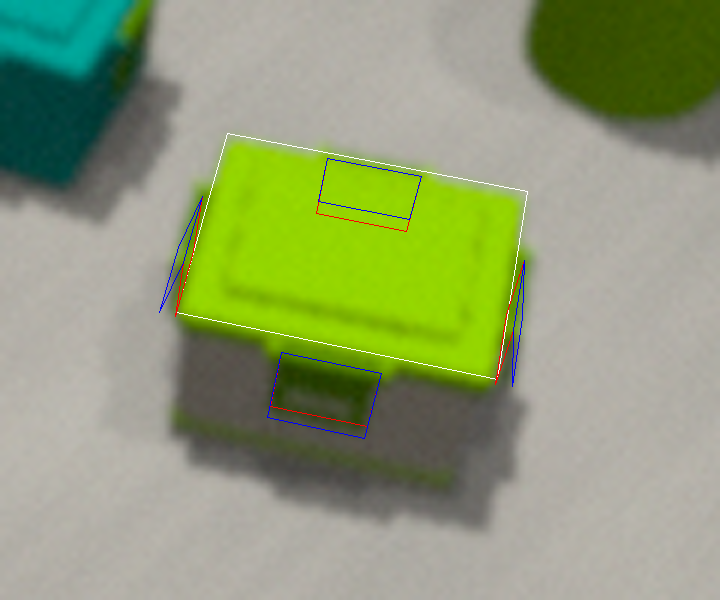

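```bash
python3 - <<'E'
import cv2,numpy as np
from rig import snapshot
a=np.mean([snapshot("side").astype(float) for _ in range(4)],0).astype('uint8');b=np.mean([snapshot("scene").astype(float) for _ in range(4)],0).astype('uint8')
A=cv2.resize(a[275:325,110:190,::-1],(800,500),interpolation=cv2.INTER_CUBIC)
B=cv2.resize(b[160:205,305:385,::-1],(800,450),interpolation=cv2.INTER_CUBIC)
cv2.imwrite("pics/z1.png",cv2.convertScaleAbs(A,alpha=1.6));cv2.imwrite("pics/z2.png",cv2.convertScaleAbs(B,alpha=1.6))
E
```

```text
(no output)
```

View pics/z1.png

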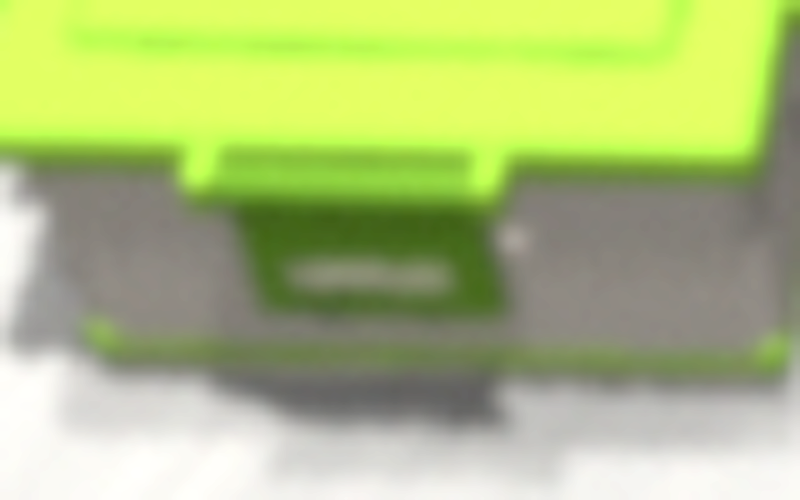

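View pics/z2.png

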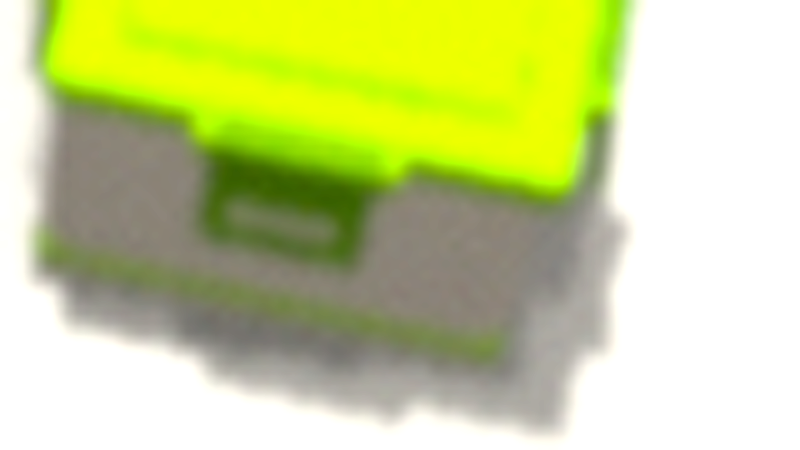

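The clip edges look slightly less slanted than the model at 0, so I'll quantify relative to nearby box features.

```bash
python3 - <<'E'
from h import *
from scipy.optimize import least_squares
f=lambda u,v:(u/10+109.5,v/10+274.5)
g=lambda u,v:(u/10+304.5,v/10+159.5)
W=lambda P,sy:(np.array(P,float))@RB.T+C-[0,0,0]
def go(n,sg,ref3,ref2,clip2):
    # box x,y shift + small yaw, px offset fitted on refs
    ref3=np.array(ref3,float)
    def cl(th,o=2):
        y=57.5+34*np.sin(th)+o*np.cos(th);z=78-34*np.cos(th)+o*np.sin(th)
        return np.array([[sg*20,sg*y,z],[-sg*20,sg*y,z]])
    ref2=np.array(ref2);clip2=np.array(clip2)
    def T(P,p):
        r=Ro.from_euler('z',p[2]).as_matrix();return (P@r.T+[p[0],p[1],0])@RB.T+C
    def res(p):
        return np.r_[(proj(n,T(ref3,p))+p[3:5]-ref2).ravel(),(proj(n,T(cl(p[5]),p))+p[3:5]-clip2).ravel(),p[0]/5,p[1]/5,p[2]/.02,p[3]/1,p[4]/1]
    s=least_squares(res,[0,0,0,0,0,.1]);print(n,s.x.round(3));print(s.fun.round(2))
    for th in(0,.1,.2): print(th,((proj(n,T(cl(th),s.x))+s.x[3:5])).round(1).tolist(),clip2.round(1).tolist())
# side: py side, image left=+x
go("side",1,[[64,54,84],[-64,54,84],[-64,-54,84],[64,-54,84],[-64,54,72],[60,50,0],[-60,50,0]],
 [((165)/5+74.5,415/5+204.5),(553/5+74.5,425/5+204.5),(597/5+74.5,165/5+204.5),(248/5+74.5,160/5+204.5),f(755,178),f(90,345),f(785,370)],
 [f(262,312),f(503,320)])
go("scene",-1,[[-64,-54,84],[64,-54,84],[-64,54,84],[64,54,84],[64,-54,72],[-60,-50,0],[60,-50,0]],
 [(150/5+279.5,262/5+114.5),(408/5+279.5,318/5+114.5),(192/5+279.5,120/5+114.5),(433/5+279.5,165/5+114.5),g(572,198),g(38,270),g(500,360)],
 [g(202,238),g(352,268)])
E
```

```text
side [ 0.96  -3.773 -0.01  -0.363  1.035  0.113]
[-3.64 -1.   -0.2  -0.95  1.05 -1.88 -0.71 -2.46  0.86  0.46  1.71  2.71
  1.19  2.06 -0.15  0.09  0.25 -0.07  0.19 -0.75 -0.49 -0.36  1.03]
0 [[136.2, 303.8], [160.6, 304.5]] [[135.7, 305.7], [159.8, 306.5]]
0.1 [[135.6, 305.6], [160.1, 306.2]] [[135.7, 305.7], [159.8, 306.5]]
0.2 [[135.0, 307.2], [159.6, 307.9]] [[135.7, 305.7], [159.8, 306.5]]
scene [-0.895  1.838  0.006  0.094  0.401  0.069]
[-0.56 -0.37  1.35 -0.65 -0.78 -1.82  1.05 -1.44 -0.32  1.39 -0.7   0.72
 -0.47  1.71 -0.43 -0.19  0.78  0.23 -0.18  0.37  0.32  0.09  0.4 ]
0 [[324.4, 182.5], [340.6, 185.9]] [[324.7, 183.3], [339.7, 186.3]]
0.1 [[324.2, 183.4], [340.4, 186.8]] [[324.7, 183.3], [339.7, 186.3]]
0.2 [[324.0, 184.2], [340.3, 187.7]] [[324.7, 183.3], [339.7, 186.3]]
```

The fits suggest roughly 0.1 rad left: a vertical finger was probably stopped by the hinge barrel. I'll press each clip again with the fingertips tilted 15° inward, bearing on the lower plate.

```bash
python3 -m creep '[0.95,0.59,0.38,0,0,0,0, 0.95,0.59,0.38,0,0,0,0, 0.95,0.59,0.38,0,0,0,0, 0.95,0.59,0.38,0,0,0,0, 0.95,0.59,0.38,0,0,0,0, 0.95,0.59,0.38,-0.5,0,0,0, 0.95,0.59,0.38,0,0,0,0, 0.95,0.55,0.3,0,0,0,0, 0,0,0,-1,0,0,0, 0,0,0,-1,0,0,0]';python3 -c "
from h import *
rep((-118,-1,122))"
```

```text
t: 16.08
position: [450.0, 164.0, 200.8]
tcp_rot: [1.567, 2.543, 0.335]
force: [0.3, -0.0, -0.1]
opening: -0.2
t 16.08 box-frame TCP [-116.2    4.6  200.8] F box [ 0.3 -0.2 -0.1] q [ 0.33 -0.11 -0.54  0.89  0.04  1.44] op -0.2
tool axes in box [[-0.004, 1.0, 0.001], [0.966, 0.004, 0.259], [0.259, 0.002, -0.966]]
units [-0.23 -0.89  3.03]
```

```bash
python3 -m creep '[-0.23,-0.25,0.6,0,0,0,0, 0,-0.17,0.6,0,0,0,0, 0,-0.17,0.6,0,0,0,0, 0,-0.15,0.6,0,0,0,0, 0,-0.15,0.6,0,0,0,0, 0,0,0,0,0,0,0]';python3 -c "
from h import *
rep((-106,-1,122))"
```

```text
t: 16.58
position: [447.9, 155.2, 121.4]
tcp_rot: [1.572, 2.542, 0.329]
force: [0.0, 0.7, -1.5]
opening: -0.2
t 16.58 box-frame TCP [-122.    -2.3  121.4] F box [ 0.4  0.6 -1.5] q [ 0.32 -0.07 -0.68  0.71  0.04  1.43] op -0.2
tool axes in box [[-0.001, 1.0, 0.001], [0.967, 0.0, 0.254], [0.254, 0.001, -0.967]]
units [0.05 0.62 0.14]
```

```bash
python3 -m creep '[0,0.2,0.05,0,0,0,0, 0,0.2,0.05,0,0,0,0, 0,0.2,0.05,0,0,0,0, 0,0,0,0,0,0,0]';python3 -c "
from h import *
rep()";python3 -m creep '[0,0.1,0.02,0,0,0,0, 0,0.08,0.02,0,0,0,0, 0,0,0,0,0,0,0]';python3 -c "
from h import *
rep()"
```

```text
t: 16.92
position: [465.5, 163.5, 126.2]
tcp_rot: [1.569, 2.537, 0.338]
force: [-0.6, 0.9, -0.4]
opening: -0.1
t 16.92 box-frame TCP [-102.5   -2.8  126.2] F box [-0.2  1.  -0.4] q [ 0.32 -0.04 -0.64  0.71  0.04  1.43] op -0.1
tool axes in box [[-0.001, 1.0, -0.0], [0.965, 0.001, 0.262], [0.262, -0.0, -0.965]]
t: 17.17
position: [468.2, 164.9, 125.2]
tcp_rot: [1.57, 2.539, 0.335]
force: [-0.1, 0.1, -0.9]
opening: 0.4
t 17.17 box-frame TCP [-99.4  -2.7 125.2] F box [-0.   0.1 -0.9] q [ 0.32 -0.03 -0.63  0.71  0.04  1.43] op 0.4
tool axes in box [[-0.0, 1.0, -0.0], [0.966, 0.0, 0.259], [0.259, 0.0, -0.966]]
```

```bash
python3 -m creep '[0,0.08,0.06,0,0,0,0, 0,0.08,0.06,0,0,0,0, 0,0,0,0,0,0,0]';python3 -c "
from h import *
rep()";python3 -m creep '[0,0.08,0.02,0,0,0,0, 0,0,0,0,0,0,0]';python3 -c "
from h import *
rep()"
```

```text
t: 17.42
position: [469.7, 165.7, 122.2]
tcp_rot: [1.573, 2.541, 0.328]
force: [-11.5, -5.1, 8.1]
opening: 0.2
t 17.42 box-frame TCP [-97.7  -2.6 122.2] F box [-12.6   0.6   8.1] q [ 0.32 -0.02 -0.63  0.71  0.03  1.44] op 0.2
tool axes in box [[0.0, 1.0, -0.0], [0.967, -0.0, 0.254], [0.254, -0.0, -0.967]]
t: 17.58
position: [470.1, 166.0, 121.9]
tcp_rot: [1.574, 2.543, 0.324]
force: [-17.7, -8.0, 14.3]
opening: -0.2
t 17.58 box-frame TCP [-97.2  -2.6 121.9] F box [-19.4   0.8  14.3] q [ 0.32 -0.02 -0.63  0.71  0.03  1.44] op -0.2
tool axes in box [[0.0, 1.0, -0.0], [0.968, -0.0, 0.251], [0.251, -0.0, -0.968]]
```

```bash
python3 -m creep '[0,-0.5,-0.13,0,0,0,0, 0,-0.5,-0.13,0,0,0,0, 0,0.2,-0.8,0,0,0,0, 0,0.2,-0.8,0,0,0,0, 0,0.2,-0.8,0,0,0,0, 0,0.2,-0.8,0.5,0,0,0, 0,0,0,1,0,0,0, 0,0,0,1,0,0,0, 0,0,0,0,0,0,0]';python3 -c "
from h import *
rep((-1,-110,200))"
```

```text
t: 18.33
position: [450.5, 156.0, 204.8]
tcp_rot: [-1.651, -2.669, 0.007]
force: [1.1, -0.4, 0.7]
opening: -0.1
t 18.33 box-frame TCP [-119.2   -2.7  204.8] F box [ 0.8 -0.9  0.7] q [ 0.33  0.06 -0.33  1.19 -0.    1.44] op -0.1
tool axes in box [[-0.001, 1.0, 0.0], [1.0, 0.001, -0.005], [-0.005, 0.0, -1.0]]
units [-4.29  4.73  0.16]
```

```bash
python3 -m creep '[-0.86,0.94,0,0,0,0,0, -0.86,0.94,0,0,0,0,0, -0.86,0.94,0,0,0,0,0, -0.86,0.94,0,0,0.5,0,0, -0.86,0.94,0.1,0,1,0,0, 0,0,0,0,1,0,0, 0,0,0,0,0,0,0]';python3 -c "
from h import *
rep((-1,-107,122))"
```

```text
t: 18.92
position: [603.6, 109.4, 199.5]
tcp_rot: [-1.536, -2.471, -0.204]
force: [-1.5, -0.9, -0.5]
opening: -0.2
t 18.92 box-frame TCP [  -3.  -112.8  199.5] F box [-1.7 -0.1 -0.5] q [0.09 0.38 0.03 1.33 0.25 1.19] op -0.2
tool axes in box [[0.004, 0.965, 0.262], [1.0, -0.004, -0.001], [0.0, 0.262, -0.965]]
units [-0.59  0.08  3.05]
```

```bash
python3 -m creep '[-0.12,0.08,0.6,0,0,0,0, -0.12,0,0.6,0,0,0,0, -0.12,0,0.6,0,0,0,0, -0.12,0,0.6,0,0,0,0, -0.12,0,0.62,0,0,0,0, 0,0,0,0,0,0,0]';python3 -c "
from h import *
rep()";python3 -m creep '[0.2,0,0.05,0,0,0,0, 0.2,0,0.05,0,0,0,0, 0.1,0,0.03,0,0,0,0, 0,0,0,0,0,0,0]';python3 -c "
from h import *
rep()"
```

```text
t: 19.42
position: [599.3, 117.7, 122.3]
tcp_rot: [-1.531, -2.477, -0.197]
force: [-0.6, 0.4, 0.7]
opening: -0.1
t 19.42 box-frame TCP [  -3.2 -103.4  122.3] F box [-0.3  0.7  0.7] q [ 0.11  0.4  -0.1   1.17  0.24  1.2 ] op -0.1
tool axes in box [[-0.001, 0.966, 0.258], [1.0, 0.001, -0.003], [-0.003, 0.258, -0.966]]
t: 19.75
position: [596.2, 129.8, 126.5]
tcp_rot: [-1.531, -2.479, -0.204]
force: [-0.1, 0.6, 0.0]
opening: 0.1
t 19.75 box-frame TCP [ -0.5 -91.2 126.5] F box [0.2 0.5 0. ] q [ 0.13  0.39 -0.1   1.16  0.25  1.22] op 0.1
tool axes in box [[-0.002, 0.966, 0.258], [1.0, 0.001, 0.002], [0.002, 0.258, -0.966]]
```

```bash
python3 -m creep '[0.1,0,0.1,0,0,0,0, 0.08,0,0.08,0,0,0,0, 0,0,0,0,0,0,0]';python3 -c "
from h import *
rep()"
```

```text
t: 20.0
position: [595.0, 132.9, 122.8]
tcp_rot: [-1.535, -2.481, -0.201]
force: [1.8, -6.5, 3.4]
opening: -0.2
t 20.0 box-frame TCP [ -0.2 -88.  122.8] F box [-1.2 -6.6  3.4] q [ 0.13  0.39 -0.11  1.15  0.24  1.23] op -0.2
tool axes in box [[-0.0, 0.967, 0.254], [1.0, -0.0, 0.002], [0.002, 0.254, -0.967]]
```

```bash
python3 -m creep '[0.1,0,0.03,0,0,0,0, 0.05,0,0,0,0,0,0, 0,0,0,0,0,0,0]';python3 -c "
from h import *
rep()"; python3 -m creep '[-0.5,0,-0.13,0,0,0,0, -0.5,0,-0.13,0,0,0,0, 0.2,0,-0.8,0,0,0,0, 0.2,0,-0.8,0,0,0,0, 0.2,0,-0.8,0,0,0,0, 0.2,0,-0.8,0,-0.5,0,0, 0,0,0,0,-1,0,0, 0,0,0,0,-1,0,0, 0,0,0,0,0,0,0]';python3 -c "
from h import *
rep((120,-2,200))"
```

```text
t: 20.25
position: [594.6, 133.7, 123.1]
tcp_rot: [-1.54, -2.484, -0.196]
force: [6.6, -15.8, 4.0]
opening: -0.1
t 20.25 box-frame TCP [ -0.2 -87.1 123.1] F box [ -1.1 -17.1   4. ] q [ 0.13  0.39 -0.11  1.15  0.24  1.24] op -0.1
tool axes in box [[0.001, 0.969, 0.248], [1.0, -0.002, 0.002], [0.002, 0.248, -0.969]]
t: 21.0
position: [604.0, 114.2, 205.3]
tcp_rot: [1.648, 2.671, 0.001]
force: [-0.6, 0.1, 0.1]
opening: -0.2
t 21.0 box-frame TCP [  -0.5 -108.7  205.3] F box [-0.5  0.4  0.1] q [ 0.19  0.31 -0.03  1.23 -0.    1.29] op -0.2
tool axes in box [[-0.003, 1.0, -0.002], [1.0, 0.003, 0.002], [0.002, -0.002, -1.0]]
units [4.25 4.83 0.21]
```

Now px (tilt +rx).

```bash
python3 -m creep '[0.85,0.96,0,0,0,0,0, 0.85,0.96,0,0,0,0,0, 0.85,0.96,0,0,0,0,0, 0.85,0.96,0,0.5,0,0,0, 0.85,0.96,0,1,0,0,0, 0,0,0,1,0,0,0, 0,0,0,0,0,0,0]';python3 -c "
from h import *
rep((117,-1,122))"
```

```text
t: 21.58
position: [663.5, 259.5, 194.8]
tcp_rot: [-1.564, -2.535, 0.336]
force: [1.0, 0.1, -2.8]
opening: -0.2
t 21.58 box-frame TCP [117.5  -5.2 194.8] F box [ 1.  -0.3 -2.8] q [ 0.38  0.72  0.57  1.69 -0.02  1.49] op -0.2
tool axes in box [[-0.002, 1.0, 0.005], [0.965, 0.003, -0.263], [-0.264, 0.004, -0.965]]
units [0.15 0.75 2.81]
```

```bash
python3 -m creep '[0.15,0.17,0.56,0,0,0,0, 0,0.17,0.56,0,0,0,0, 0,0.16,0.56,0,0,0,0, 0,0.16,0.56,0,0,0,0, 0,0.14,0.56,0,0,0,0, 0,0,0,0,0,0,0]';python3 -c "
from h import *
rep()";python3 -m creep '[0,-0.2,0.05,0,0,0,0, 0,-0.2,0.05,0,0,0,0, 0,-0.1,0.03,0,0,0,0, 0,0,0,0,0,0,0]';python3 -c "
from h import *
rep()"
```

```text
t: 22.08
position: [662.3, 260.6, 127.5]
tcp_rot: [-1.575, -2.542, 0.319]
force: [-0.6, 0.5, -0.5]
opening: -0.0
t 22.08 box-frame TCP [116.9  -3.6 127.5] F box [-0.3  0.7 -0.5] q [ 0.38  0.72  0.42  1.52 -0.02  1.49] op -0.0
tool axes in box [[0.001, 1.0, 0.003], [0.969, -0.0, -0.249], [-0.249, 0.003, -0.969]]
t: 22.42
position: [651.5, 256.0, 132.3]
tcp_rot: [-1.576, -2.547, 0.315]
force: [-0.5, 0.3, 0.9]
opening: -0.3
t 22.42 box-frame TCP [105.2  -2.9 132.3] F box [-0.3  0.5  0.9] q [ 0.38  0.69  0.37  1.5  -0.02  1.49] op -0.3
tool axes in box [[0.0, 1.0, 0.001], [0.97, 0.0, -0.244], [-0.244, 0.001, -0.97]]
```

```bash
python3 -m creep '[0,0.03,0.2,0,0,0,0, 0,-0.06,0.2,0,0,0,0, 0,-0.1,0.05,0,0,0,0, 0,0,0,0,0,0,0]';python3 -c "
from h import *
rep()"
```

```text
t: 22.75
position: [645.9, 253.7, 119.8]
tcp_rot: [-1.574, -2.546, 0.319]
force: [-0.4, -0.3, -0.6]
opening: -0.0
t 22.75 box-frame TCP [ 99.2  -2.5 119.8] F box [-0.5 -0.1 -0.6] q [ 0.38  0.68  0.33  1.47 -0.02  1.49] op -0.0
tool axes in box [[-0.0, 1.0, 0.001], [0.969, 0.001, -0.247], [-0.247, 0.0, -0.969]]
```

```bash
python3 -m creep '[0,-0.1,0.03,0,0,0,0, 0,-0.08,0.02,0,0,0,0, 0,0,0,0,0,0,0]';python3 -c "
from h import *
rep()"
```

```text
t: 23.0
position: [643.8, 252.7, 120.3]
tcp_rot: [-1.576, -2.549, 0.311]
force: [7.9, 4.3, -5.2]
opening: -0.1
t 23.0 box-frame TCP [ 96.9  -2.5 120.3] F box [ 9.   0.3 -5.2] q [ 0.38  0.67  0.32  1.46 -0.02  1.49] op -0.1
tool axes in box [[-0.0, 1.0, 0.001], [0.97, 0.001, -0.241], [-0.241, 0.0, -0.97]]
```

Contact at about 97, matching nx (−97.2). I'll press a bit more, retreat, and go to py.

```bash
python3 -m creep '[0,-0.1,0.02,0,0,0,0, 0,0,0,0,0,0,0]';python3 -c "
from h import *
rep()"; python3 -m creep '[0,0.5,-0.13,0,0,0,0, 0,0.5,-0.13,0,0,0,0, 0,-0.2,-0.8,0,0,0,0, 0,-0.2,-0.8,0,0,0,0, 0,-0.2,-0.8,0,0,0,0, 0,-0.2,-0.8,-0.5,0,0,0, 0,0,0,-1,0,0,0, 0,0,0,-1,0,0,0, 0,0,0,0,0,0,0]';python3 -c "
from h import *
rep((-1,110,200))"
```

```text
t: 23.17
position: [643.3, 252.4, 120.4]
tcp_rot: [-1.578, -2.552, 0.306]
force: [14.6, 6.6, -7.6]
opening: 0.0
t 23.17 box-frame TCP [ 96.3  -2.5 120.4] F box [16.  -0.6 -7.6] q [ 0.38  0.66  0.31  1.46 -0.02  1.49] op 0.0
tool axes in box [[-0.0, 1.0, 0.001], [0.972, 0.001, -0.236], [-0.236, 0.0, -0.972]]
t: 23.92
position: [659.8, 260.7, 202.2]
tcp_rot: [1.649, 2.666, 0.019]
force: [-0.6, -0.5, -1.4]
opening: -0.1
t 23.92 box-frame TCP [114.8  -2.5 202.2] F box [-0.7 -0.2 -1.4] q [0.38 0.49 0.22 1.29 0.   1.48] op -0.1
tool axes in box [[-0.0, 1.0, 0.0], [1.0, 0.0, 0.014], [0.014, 0.0, -1.0]]
units [ 4.5  -4.63  0.03]
```

```bash
python3 -m creep '[0.9,-0.92,0,0,0,0,0, 0.9,-0.92,0,0,0,0,0, 0.9,-0.92,0,0,0,0,0, 0.9,-0.92,0,0,-0.5,0,0, 0.9,-0.92,0,0,-1,0,0, 0,0,0,0,-1,0,0, 0,0,0,0,0,0,0]';python3 -c "
from h import *
rep((-1,106,122))"
```

```text
t: 24.5
position: [508.3, 313.8, 200.8]
tcp_rot: [1.524, 2.474, -0.191]
force: [-0.4, 0.8, -0.3]
opening: 0.3
t 24.5 box-frame TCP [  2.8 112.7 200.8] F box [-0.   0.9 -0.3] q [ 0.65  0.3  -0.06  1.25 -0.26  1.76] op 0.3
tool axes in box [[-0.003, 0.965, -0.262], [1.0, 0.005, 0.009], [0.01, -0.262, -0.965]]
units [ 0.57 -0.18  3.11]
```

```bash
python3 -m creep '[0.12,-0.1,0.62,0,0,0,0, 0.12,-0.05,0.62,0,0,0,0, 0.12,0,0.62,0,0,0,0, 0.12,0,0.62,0,0,0,0, 0.12,0,0.62,0,0,0,0, 0,0,0,0,0,0,0]';python3 -c "
from h import *
rep()";python3 -m creep '[-0.2,0,0.06,0,0,0,0, -0.2,0,0.06,0,0,0,0, -0.1,0,0.06,0,0,0,0, 0,0,0,0,0,0,0]';python3 -c "
from h import *
rep()"
```

```text
t: 25.0
position: [510.3, 304.3, 118.6]
tcp_rot: [1.534, 2.474, -0.192]
force: [-0.1, 0.1, 0.7]
opening: 0.2
t 25.0 box-frame TCP [  0.4 103.2 118.6] F box [-0.   0.1  0.7] q [ 0.63  0.34 -0.2   1.07 -0.26  1.75] op 0.2
tool axes in box [[0.003, 0.966, -0.257], [1.0, -0.001, 0.006], [0.006, -0.257, -0.966]]
t: 25.33
position: [517.1, 293.0, 121.6]
tcp_rot: [1.533, 2.469, -0.183]
force: [-1.1, -0.3, -0.6]
opening: -0.0
t 25.33 box-frame TCP [  1.5  90.1 121.6] F box [-1.1  0.2 -0.6] q [ 0.61  0.33 -0.2   1.06 -0.26  1.73] op -0.0
tool axes in box [[0.005, 0.966, -0.258], [1.0, -0.001, 0.015], [0.014, -0.258, -0.966]]
```

```bash
python3 -m creep '[-0.1,0,0.04,0,0,0,0, -0.08,0,0.03,0,0,0,0, 0,0,0,0,0,0,0]';python3 -c "
from h import *
rep()"
```

```text
t: 25.58
position: [518.4, 290.1, 121.0]
tcp_rot: [1.532, 2.472, -0.18]
force: [-1.9, 4.2, 2.8]
opening: -0.1
t 25.58 box-frame TCP [  1.3  87.  121. ] F box [0.2 4.6 2.8] q [ 0.61  0.33 -0.21  1.06 -0.26  1.72] op -0.1
tool axes in box [[0.003, 0.967, -0.256], [1.0, 0.001, 0.015], [0.015, -0.256, -0.967]]
```

```bash
python3 -m creep '[-0.1,0,0.02,0,0,0,0, -0.06,0,0.02,0,0,0,0, 0,0,0,0,0,0,0]';python3 -c "
from h import *
rep()"; python3 -m creep '[0.5,0,-0.13,0,0,0,0, 0.5,0,-0.13,0,0,0,0, -0.2,0,-0.8,0,0,0,0, -0.2,0,-0.8,0,0,0,0, -0.2,0,-0.8,0,0,0,0, -0.2,0,-0.8,0,0.5,0,0, 0,0,-1,0,1,0,0, 0,0,-1,0,1,0,0, -1,-1,-0.5,0,0,0,0, -1,-1,0,0,0,0,0]'; python3 -m creep '[-1,-1,0,0,0,0,0, -1,-1,0,0,0,0,0, -1,-1,0,0,0,0,0, -1,-1,0,0,0,0,0, -1,-1,0,0,0,0,0, -1,-1,0,0,0,0,0, -1,-1,0,0,0,0,0, -1,-0.5,0,0,0,0,0, -1,0,0,0,0,0,0, 0,0,0,0,0,0,0]';python3 - <<'E'
from h import *
rep()
import cv2
M={n:np.mean([snapshot(n).astype(float) for _ in range(3)],0).astype('uint8')[:,:,::-1] for n in("side","scene")}
a,b=M["side"],M["scene"]
A=cv2.resize(a[275:325,110:190],(800,500),interpolation=cv2.INTER_CUBIC)
B=cv2.resize(b[160:205,305:385],(800,450),interpolation=cv2.INTER_CUBIC)
cv2.imwrite("pics/z3.png",cv2.convertScaleAbs(A,alpha=1.6));cv2.imwrite("pics/z4.png",cv2.convertScaleAbs(B,alpha=1.6))
cv2.imwrite("pics/sideF.png",a);cv2.imwrite("pics/sceneF.png",b)
E
```

```text
t: 25.83
position: [518.8, 289.3, 121.2]
tcp_rot: [1.532, 2.48, -0.175]
force: [-10.0, 14.6, 4.8]
opening: 0.3
t 25.83 box-frame TCP [  1.3  86.  121.2] F box [-2.4 17.6  4.8] q [ 0.6   0.33 -0.21  1.06 -0.25  1.71] op 0.3
tool axes in box [[0.001, 0.969, -0.248], [1.0, 0.003, 0.015], [0.015, -0.248, -0.969]]
t: 26.67
position: [481.5, 249.3, 266.7]
tcp_rot: [1.646, 2.665, 0.025]
force: [-0.0, -0.6, -0.3]
opening: -0.1
t: 27.5
position: [413.9, -38.8, 261.1]
tcp_rot: [1.653, 2.661, 0.017]
force: [0.5, 0.6, 0.4]
opening: -0.3
t 27.5 box-frame TCP [-239.  -160.8  261.1] F box [0.7 0.3 0.4] q [-0.1  -0.09 -0.35  1.29  0.01  1.02] op -0.3
tool axes in box [[0.004, 1.0, -0.002], [1.0, -0.004, 0.014], [0.014, -0.002, -1.0]]
```

View pics/z3.png

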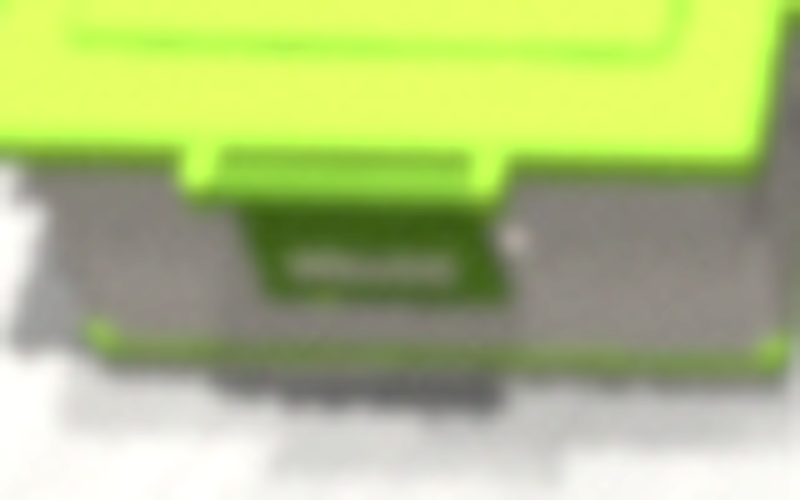

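View pics/z4.png

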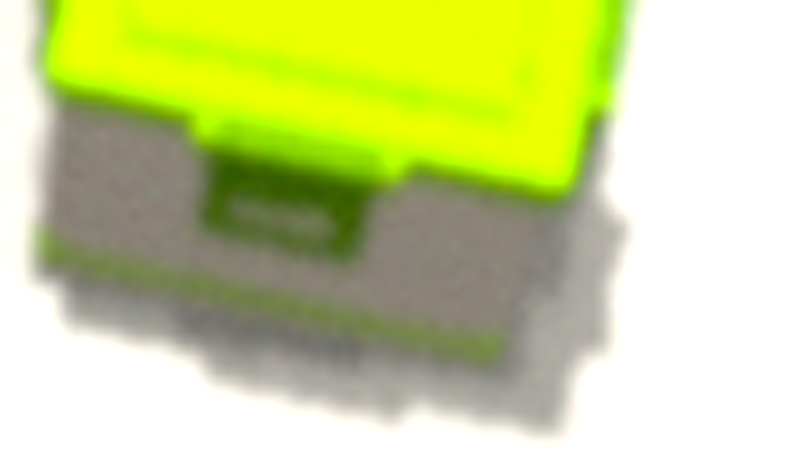

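View pics/sceneF.png

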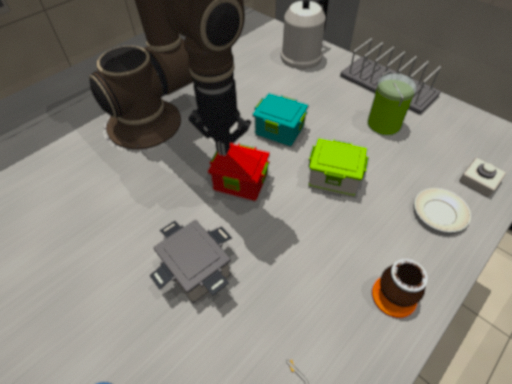

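View pics/sideF.png

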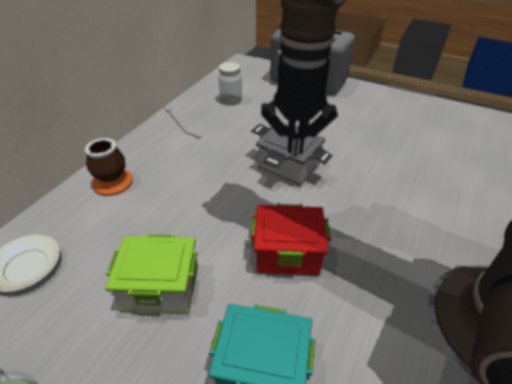

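Both visible clips moved in by about 0.07–0.08 rad: the py lower edge went from row 313 to 300 in the zoom, and ny from 268 to 260. They now lie flat. The grey box is unchanged and the arm is clear at 261 mm.

```bash
python3 -c "
from h import *
rep();print(bot.finish_job())"
```

```text
t 27.8 box-frame TCP [-238.2 -157.2  260.8] F box [-0.4  0.  -0.2] q [-0.09 -0.09 -0.35  1.3   0.01  1.02] op -0.1
tool axes in box [[-0.002, 1.0, 0.001], [1.0, 0.002, 0.013], [0.013, 0.001, -1.0]]
the job is handed in; nothing more can be done
None
```

All four clips on the lime-green-lidded box are folded down against its sides, and I handed the job in at 27.8 s with the arm clear. No verdict was reported.

I pushed each clip down with closed fingers and pressed it in with about 14–15 N. After that first pass the image check disagreed: it put clip_py at about 0.11 rad and clip_ny at about 0.07 rad, probably because the upright fingers were stopped by the hinge. I pressed all four again with the fingers tilted 15° inward, at 16–19 N, until each met a hard stop.

**Last checks:**
- **clip_py and clip_ny:** the pictures show both moved in by another 0.07–0.08 rad or so, which leaves them within a few hundredths of a radian of shut.
- **clip_px and clip_nx:** their residual angle could not be measured well in the pictures. I rely on the fingers stopping at matching distances on the two sides (+96.3 and −97.2 mm).
- **Grey box:** it looks unchanged in the last pictures, and I never moved the fingers down near it or its clips.

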